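Find the vent notch by touch and hold the catch down

TASK

Vent the vacuum chamber: touch the top of its dark front edge strip with a fingertip at the blue end, slide gently along the strip until you find the notch that hides the vent catch, then press the catch all the way down inside the notch and finish while still holding it down. Only touch and press: grasp and lift nothing, and leave the petri dish, jar, brass ring and timer where they are.

Things in the scene. Friction and masses are not known exactly. Their poses are not given: they have to be found in the camera images.
- chamber: Fixed grey benchtop vacuum chamber, 320 (y) x 226 (x) mm. Origin: at bench height under the middle of its front face (towards the robot); x points back into the chamber, y along the front edge to the blue end, z up. Behind the front strip the body is 60 mm high from x = 36 mm, the clear lid 80 mm high from x = 57 mm; at the back (x over 180 mm) a gauge 182 mm high and a brass pipe 126 mm high.
- strip_mid (a point): Mid-length of the dark steel edge strip, on top, mid-width (chamber x = 17, y = 0, z = 55 mm); axes as the chamber's. The strip is rigid, flat, 33 mm wide (x), bare from y = +85 to -85 mm; beyond stand end blocks 62 mm high, blue at +y, grey at -y. This point may lie over the notch.
- edge_start (a point): Point on top of the strip, mid-width, at y = +65 mm (z = 55 mm), 20 mm from the blue end block: the slide begins here (first touch within about 15 mm of it along the strip). Never over the notch. Axes as the chamber's.
- edge_end (a point): Point on top of the strip, mid-width, at y = -70 mm (z = 55 mm), 15 mm from the grey end block: the slide goes from edge_start towards it. It may lie over the notch.
- vent_catch (a joint): Travel of the black vent catch (37 y x 28 x mm) straight down, m: 0 up, 0.006 fully down (firm stop). Moves from 1.6 N, 6.4 N holds it fully down; springs back. It lies in the strip's only notch, its top 8 mm below the strip's. Notch: 44 mm long along y, through the strip's whole width, open to the front, its centre anywhere from y = -55 to +15 mm, different every time, not reported.
- dish: Loose closed petri dish with green leaves, 60 mm across, 12 mm high, on the bench before the chamber's blue half; origin at the centre of its underside. Bystander.
- jar: Loose amber glass jar with white cap, 42 mm across, 55 mm high, on the bench before the chamber's grey half; origin at the centre of its underside. Bystander.
- holder: Loose brass holder ring, 44 mm across, 12 mm high, lying on the chamber's clear lid; origin at the centre of its underside. Bystander.
- timer: Loose white lab timer, 20 x 65 x 70 mm high, standing on the bench beside the chamber's blue end; origin at the centre of its underside. Bystander.

How it is judged:
By the outcome, as a careful person would: the job done as asked, in the order asked, and still so for the second after the job is handed in, while the arm keeps its last pose, push and grip.
It also fails if it takes over 58 s, if anything falls off the work surface, if the arm or the gripper's body presses on something with over 40 N, if the wrist force passes 120 N, or if a joint passes its speed limit or range.

ROBOT

A 6-joint arm with a two-finger parallel gripper is mounted at the origin on the work surface. World frame = base frame: x ahead of the robot, y to its left, z up, the work surface at z = 0. Lengths are in mm, angles in rad, forces in N, time in s.
With the tool pointing down it reaches from about 350 to 925 mm from the base axis. Payload 6.4 kg.
Tool frame: the origin (TCP) lies at the very end of the fingers, on their centre line; the grasp point (between the pads) lies tcp_to_grasp behind it (tcp_to_grasp is the distance from the TCP to the grasp point, in mm); z points along the fingers, y is the line along which they close (so a half turn about z gives the same grasp; the last joint's range is limited). The gripper opens to 85 mm and grips with 20 to 120 N. Pads are 22 mm wide; open, the fingers measure 114 mm over their backs; the gripper's body (76 mm by 85 mm) begins 54 mm behind the grasp point. The pads swing forward as they close: fully open they stand 13 mm farther back than shut.
Start: joints at [-1.483, 0.245, 1.558, -0, 1.339, -0.174], TCP at [168.237, -627.862, 231.29] pointing down, gripper open.
Joint ranges: [-3.13, 3.13], [-1.02, 2.26], [0.13, 2.54], [-0.95, 4.09], [0.21, 2.88], [-2.74, 2.74]. Speed limits (rad/s): [2.57, 2.57, 3.14, 3.14, 3.14, 3.14].

INTERFACE

Orientations are given as a unit quaternion [x, y, z, w].
In Python, from rig import * gives the robot as it stands.
- The arm moves only by the tool step_arm, never from a script. Its argument "moves" is a list that holds one entry, the list of rows, each a list of 5 numbers: the shift along the world's x, y, z normalised to -1 to 1, where 1 is 250 mm, then the turn about the world's z normalised to -1 to 1, where 1 is 90 degrees, then the closure, from 0 (fully open) to 1 (shut). In form: [[[x, y, z, roll, fingers], ...]]. A call has 1 to 8 rows; each row shifts and turns the commanded pose from where the row before left it; what a row does not reach is not made up. A row lasts 1/8 s, in which the tool goes at most 62.5 mm and 10.7 degrees, less where a joint would pass 70% of its speed; a pose out of reach is approached as far as the arm can. A call with a number of a shift or a turn outside -1 to 1 is refused whole. A call with a gripper value outside its range is refused whole. The fingers move at their own pace and stop on an object; "force" is the grip in N (left out, the last holds). Time passes only in rows, so rows that do not move let the fingers close. It gives the time, the measured TCP pose, the force, the opening and the grip force at its end, in the units of the state.
- get_obs(): the state, without advancing time (a new reading comes with each control period).
- read_camera(name): name is "scene" or "top" or "wrist"; returns a dict with "color" (420x560x3 uint8, red, green, blue), "K" (3x3 intrinsics, pixels), "rvec" (rotation vector, rad) and "tvec" (3), from world to camera coordinates, as OpenCV has them; the wrist camera has in their place "tool_from_camera" (4x4, takes a point from camera to tool coordinates, whose origin is the TCP and whose axes are the flange's). Camera axes: x right, y down, z forward; pixel columns grow to the right and rows downward; lengths in mm; the calibration is good to about 2 mm. A picture is of the moment at which its call begins: read the wrist's pose just before it. There is no depth.
- finish_job(): hands the job in; it is judged then, once.
The state is a dict: "time": time; "joints": joint angles; "qvel": joint speeds; "joint_torque": joint torques, N m; "tool_pos": TCP position; "tcp_rot": TCP orientation; "ft_force": force on the tool from outside, world axes, zero at the start; "moment": the same for the moment, N m; "opening": finger opening in mm; "grasp_force": force on a finger pad.
Only numpy, scipy, OpenCV 4.12 (cv2) and the standard library are available. Lean on these libraries where they do the work, as an engineer would, in place of code of your own. Each camera call takes 0.05 s, during which the arm holds its last target. There are 200 camera calls.

## Working session

There is one attempt and no reset: what is moved stays moved. The work goes in short steps, Python scripts to look and compute and a tool call to move; the robot and the scene stay as the last step left them, time stands still between calls to the robot, and variables do not carry over. Pictures are saved under pics/ and viewed, at most 10 in all, crops included, and the job is handed in when it is done.

Besides the shell and the picture viewer there is one more tool, called by a JSON object that holds its "name" and its "arguments", one argument or row to a line. step_arm: Moves the arm, as the interface text tells. Its arguments: {"type":"object","properties":{"moves":{"type":"array"},"force":{"type":"number"}},"required":["moves"]}

```bash
mkdir -p pics
python3 - <<'E'
from rig import *
import cv2,numpy as np
o=get_obs();print({k:np.round(v,3) for k,v in o.items()})
for n in("scene","top"):
    c=read_camera(n);cv2.imwrite(f"pics/{n}1.png",cv2.resize(c["color"][:,:,::-1],(800,600)))
    np.savez(n+".npz",K=c["K"],r=c["rvec"],t=c["tvec"]);print(n,c["K"].tolist(),c["rvec"],c["tvec"])
E
```

```text
{'time': np.float64(0.0), 'joints': array([-1.483,  0.246,  1.559,  0.   ,  1.339, -0.174]), 'qvel': array([ 0.   , -0.   ,  0.001,  0.001,  0.001, -0.   ]), 'joint_torque': array([-0.0000e+00, -4.2951e+01, -3.2613e+01, -0.0000e+00,  5.0000e-03,
        0.0000e+00]), 'tool_pos': array([ 168.177, -627.282,  230.162]), 'tcp_rot': array([ 0.991,  0.131,  0.   , -0.001]), 'ft_force': array([-0.621,  0.559, -0.672]), 'moment': array([ 0.023, -0.005,  0.071]), 'grasp_force': np.float64(0.0), 'opening': np.float64(85.334)}
scene [[409.3375091286488, 0.0, 281.13165025751925], [0.0, 409.3375091286488, 206.55831565668578], [0.0, 0.0, 1.0]] [ 2.19043313  0.79802618 -0.36978241] [-455.0182691  -125.63115264 1077.85803198]
top [[433.5073413741707, 0.0, 271.33339270391866], [0.0, 433.5073413741707, 212.04155296486994], [0.0, 0.0, 1.0]] [ 2.14401361 -2.19673203  0.13594906] [ 85.77194389 543.74162711 893.39476838]
```

View pics/scene1.png

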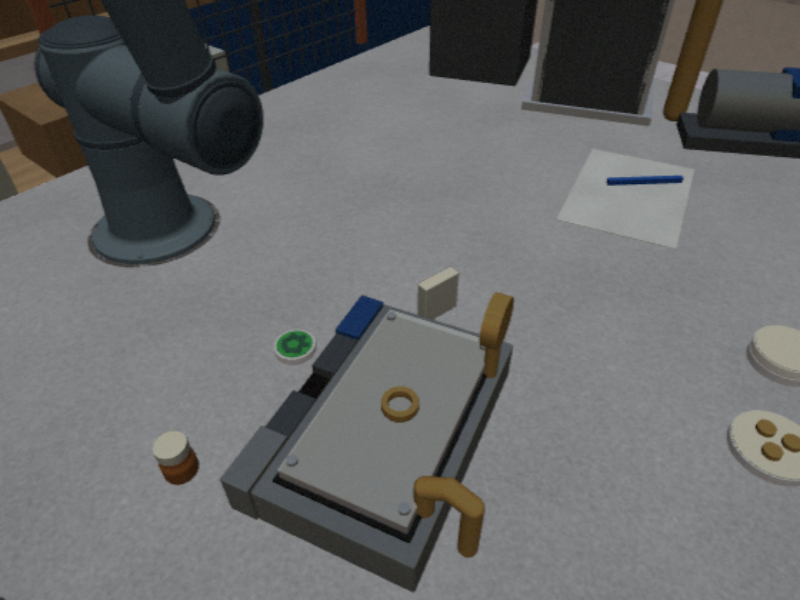

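View pics/top1.png

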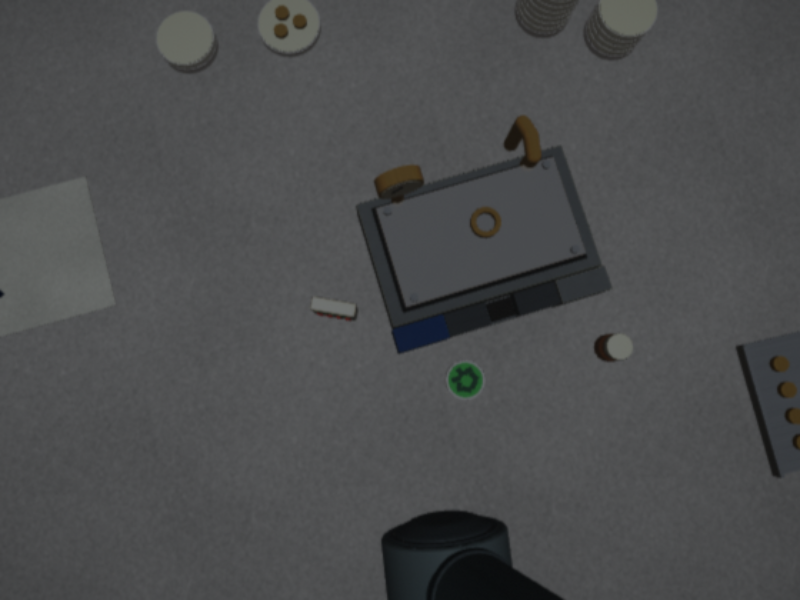

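The scene view shows the blue block on the strip at about (360,316) and the notch near (315,385). In the top view the blue block's front corner is at (398,352), the grey block's at (610,289), and the dark notch at about (502,308). I'll enlarge the top view next.

Run:
```python
from rig import *
import cv2,numpy as np
c=read_camera("top")["color"][:,:,::-1]
a=c[185:255,265:435]
a=cv2.convertScaleAbs(cv2.resize(a,None,fx=4.7,fy=4.7,interpolation=cv2.INTER_CUBIC),alpha=2.2)
cv2.imwrite("pics/topc.png",a)
```

```text
(no output)
```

View pics/topc.png

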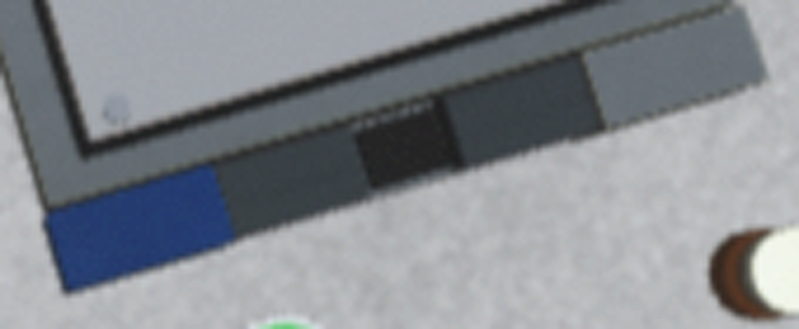

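The crop shows the blue block corners at (67,292), (234,240), (218,162) and (47,210). The grey block corners are at (583,52), (605,130), (767,77) and (740,5). The notch's left edge runs from (355,130) to (372,190) and its right edge from (445,97) to (465,165).

```bash
cat > h.py <<'E'
import numpy as np,cv2
from scipy.optimize import least_squares
d=np.load("top.npz");K,r,t=d["K"],d["r"],d["t"];R=cv2.Rodrigues(r)[0]
def ray(u,v,z):
    w=R.T@np.linalg.inv(K)@[u,v,1];c=-R.T@t.ravel();return (c+w*(z-c[2])/w[2])[:2]
cr=lambda p:((p[0]+.5)/4.7-.5+265,(p[1]+.5)/4.7-.5+185)
E
python3 - <<'E'
from h import *
px=[(67,292),(234,240),(218,162),(47,210),(583,52),(605,130),(767,77),(740,5)]
ch=np.array([(0,160),(0,85),(35,85),(35,160),(35,-85),(0,-85),(0,-160),(35,-160)],float)
W=np.array([ray(*cr(p),62) for p in px])
def T(q,c): 
    a=q[2];return q[:2]+c@np.array([[np.cos(a),np.sin(a)],[-np.sin(a),np.cos(a)]])
s=least_squares(lambda q:(T(q,ch)-W).ravel(),[600,0,0]);q=s.x
print("pose",q,np.degrees(q[2]));print(s.fun.reshape(-1,2).round(1).tolist())
np.save("q.npy",q)
a=q[2];Ri=np.array([[np.cos(a),np.sin(a)],[-np.sin(a),np.cos(a)]])
for p in [(355,130),(372,190),(445,97),(465,165),(433,103),(455,167)]: print(p,[(Ri@(ray(*cr(p),z)-q[:2])).round(1).tolist() for z in (55,47)])
for n,c in dict(start=(17,65),mid=(17,0),end=(17,-70)).items(): print(n,T(q,np.array(c,float)).round(1))
for n,p,z in [("dish",(466,380),12),("jar",(619,347),55),("timer",(333,308),70)]: 
    w=ray(p[0]*.7,p[1]*.7,z);print(n,w.round(),(Ri@(w-q[:2])).round())
print("ydir",-np.sin(a),np.cos(a))
E
```

```text
pose [ 5.14045323e+02 -9.67608505e+01  2.66793399e-01] 15.28613574874856
[[1.2, -1.9], [0.2, -1.0], [-0.2, 2.5], [-0.8, -0.4], [-0.2, 1.2], [0.8, -0.3], [-1.2, 0.3], [0.2, -0.4]]
(355, 130) [[31.2, 19.4], [31.6, 17.8]]
(372, 190) [[3.7, 20.3], [3.9, 18.7]]
(445, 97) [[33.8, -23.3], [34.2, -25.3]]
(465, 165) [[2.5, -22.4], [2.7, -24.4]]
(433, 103) [[32.7, -17.4], [33.2, -19.3]]
(455, 167) [[2.9, -17.9], [3.1, -19.8]]
start [513.3 -29.6]
mid [530.4 -92.3]
end [ 548.9 -159.8]
dish [428. -42.] [-68.  75.]
jar [ 471. -260.] [ -85. -146.]
timer [536. 151.] [ 86. 233.]
ydir -0.26363964169336085 0.9646212413832677
```

{"name": "step_arm", "arguments": {
  "moves": [
    [[0.08,0.15,0,0,1],[0.08,0.15,0,0,1],[0.08,0.15,0,0,1],[0.08,0.15,0,0,1],[0.08,0.15,0,0,1],[0.08,0.15,0,0,1],[0.08,0.15,0,0,1],[0.08,0.15,0,0,1]]
  ],
  "force": 30
}}

```text
time: 1.15
tool_pos: [328.6, -326.4, 231.1]
tcp_rot: [0.991, 0.13, 0.0, -0.0]
ft_force: [0.8, -1.1, 0.4]
opening: -0.0
grasp_force: 0.0
```

{"name": "step_arm", "arguments": {
  "moves": [
    [[0.09,0.15,0,0,1],[0.09,0.15,0,0,1],[0.09,0.15,0,0,1],[0.09,0.15,0,0,1],[0.09,0.15,0,0,1],[0.1,0.15,-0.1,0,1],[0.1,0.14,-0.1,0,1],[0.08,0.14,-0.2,0,1]]
  ]
}}

```text
time: 2.15
tool_pos: [512.7, -32.9, 133.6]
tcp_rot: [0.991, 0.131, 0.002, 0.001]
ft_force: [-0.1, 0.3, -0.3]
opening: -0.1
grasp_force: 0.0
```

{"name": "step_arm", "arguments": {
  "moves": [
    [[0,0,-0.1,0,1],[0,0,-0.04,0,1],[0,0,0,0,1]]
  ]
}}

```text
time: 2.52
tool_pos: [510.0, -34.1, 97.6]
tcp_rot: [0.991, 0.13, -0.0, -0.0]
ft_force: [-0.2, -0.0, 0.3]
opening: -0.2
grasp_force: 0.0
```

Run:
```python
from rig import *
import cv2,numpy as np
o=get_obs();print(o["time"],o["tool_pos"],o["tcp_rot"],o["ft_force"])
w=read_camera("wrist")["color"][:,:,::-1];s=read_camera("scene")["color"][180:360,150:390,::-1]
cv2.imwrite("pics/w2.png",np.hstack([cv2.resize(w,(400,300)),cv2.resize(s,(400,300),interpolation=cv2.INTER_CUBIC)]))
```

```text
2.525 [510.00002233 -34.0524006   97.55509187] [ 9.91483320e-01  1.30233354e-01 -2.88313004e-04 -1.29314168e-04] [-0.19794358 -0.00992804  0.32343102]
```

View pics/w2.png

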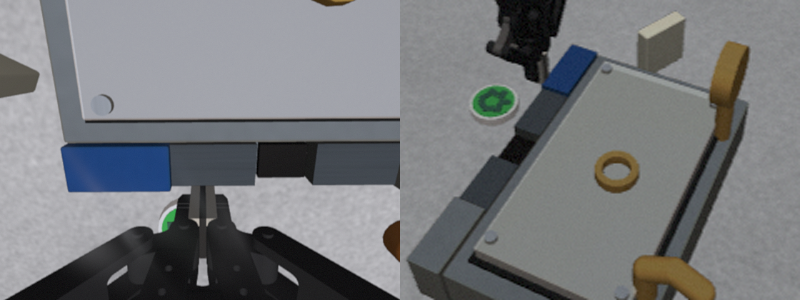

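The wrist view shows the blue/strip border at about (171,143)–(172,186). The notch lies between (258,143)–(258,176) and (311,143)–(317,183), and the shut fingertips are at (203,190). Next I'll project these with the wrist calibration.

Run:
```python
from rig import *
import numpy as np
from scipy.spatial.transform import Rotation as Ro
o=get_obs();c=read_camera("wrist");M=c["tool_from_camera"];K=c["K"]
Rt=Ro.from_quat(o["tcp_rot"]).as_matrix();p=np.array(o["tool_pos"]);q=np.load("q.npy");a=q[2]
Ri=np.array([[np.cos(a),np.sin(a)],[-np.sin(a),np.cos(a)]])
print("tcp ch",Ri@(p[:2]-q[:2]))
def f(u,v,z):
    d=Rt@M[:3,:3]@np.linalg.inv(K)@[u*1.4,v*1.4,1];s=Rt@M[:3,3]+p;return Ri@((s+d*(z-s[2])/d[2])[:2]-q[:2])
for n,u,v,z,e in[("blue in back",171,143,62,(35,85)),("blue in front",171,190,62,(0,85)),("blue out front",67,190,62,(0,160)),("blue out back",65,146,62,(35,160)),("stripfront",210,184,55,(0,0)),("notchL",258,176,55,0),("notchLb",257,143,55,0),("notchR",317,183,55,0),("notchRb",311,143,55,0)]:print(n,f(u,v,z).round(1),e)
```

```text
tcp ch [13.49947039 60.85543277]
blue in back [36.2 81.2] (35, 85)
blue in front [-0.4 82.6] (0, 85)
blue out front [ -0.  160.2] (0, 160)
blue out back [ 34.4 156.1] (35, 160)
stripfront [ 1.  53.3] (0, 0)
notchL [ 7.5 16.8] 0
notchLb [33.8 19.1] 0
notchR [  1.4 -28.9] 0
notchRb [ 33.6 -20.5] 0
```

{"name": "step_arm", "arguments": {
  "moves": [
    [[0.01,0.016,-0.06,0,1],[0,0,-0.05,0,1],[0,0,-0.03,0,1],[0,0,0,0,1]]
  ]
}}

```text
time: 3.18
tool_pos: [512.0, -29.7, 61.6]
tcp_rot: [0.991, 0.13, -0.001, -0.0]
ft_force: [-0.4, -0.2, 0.7]
opening: -0.3
grasp_force: 0.0
```

{"name": "step_arm", "arguments": {
  "moves": [
    [[0,0,-0.006,0,1],[0,0,-0.006,0,1],[0,0,0,0,1]]
  ]
}}

```text
time: 3.55
tool_pos: [512.8, -29.8, 59.8]
tcp_rot: [0.991, 0.131, 0.0, 0.0]
ft_force: [-0.2, -0.0, 0.8]
opening: 0.1
grasp_force: 0.0
```

{"name": "step_arm", "arguments": {
  "moves": [
    [[0,0,-0.006,0,1],[0,0,-0.004,0,1],[0,0,0,0,1]]
  ]
}}

```text
time: 3.92
tool_pos: [512.6, -29.8, 57.0]
tcp_rot: [0.991, 0.131, -0.0, -0.0]
ft_force: [-0.3, 0.4, 0.6]
opening: 0.0
grasp_force: 0.0
```

{"name": "step_arm", "arguments": {
  "moves": [
    [[0,0,-0.004,0,1],[0,0,0,0,1]]
  ]
}}

```text
time: 4.18
tool_pos: [512.6, -29.8, 56.0]
tcp_rot: [0.991, 0.131, -0.0, -0.0]
ft_force: [0.4, -0.5, -0.1]
opening: -0.3
grasp_force: 0.0
```

{"name": "step_arm", "arguments": {
  "moves": [
    [[0,0,-0.004,0,1],[0,0,0,0,1]]
  ]
}}

```text
time: 4.42
tool_pos: [512.7, -29.8, 55.1]
tcp_rot: [0.991, 0.131, 0.0, 0.0]
ft_force: [0.2, -0.1, -1.2]
opening: -0.1
grasp_force: 0.0
```

{"name": "step_arm", "arguments": {
  "moves": [
    [[0,0,-0.002,0,1],[0,0,0,0,1]]
  ]
}}

```text
time: 4.68
tool_pos: [512.7, -29.8, 55.0]
tcp_rot: [0.991, 0.131, -0.0, -0.0]
ft_force: [-3.1, 0.3, 5.4]
opening: 0.2
grasp_force: 2.7
```

{"name": "step_arm", "arguments": {
  "moves": [
    [[0,0,-0.002,0,1],[0,0,0,0,1]]
  ]
}}

```text
time: 4.92
tool_pos: [512.7, -29.8, 55.0]
tcp_rot: [0.991, 0.131, -0.0, -0.0]
ft_force: [-5.1, 0.6, 10.0]
opening: -0.1
grasp_force: 4.7
```

{"name": "step_arm", "arguments": {
  "moves": [
    [[0.003,-0.012,0.0015,0,1],[0.003,-0.012,0,0,1],[0.003,-0.012,0,0,1],[0.003,-0.012,0,0,1]]
  ]
}}

```text
time: 5.42
tool_pos: [516.2, -41.3, 55.1]
tcp_rot: [0.991, 0.13, 0.001, -0.001]
ft_force: [-0.9, 3.6, 6.3]
opening: -0.1
grasp_force: 3.0
```

{"name": "step_arm", "arguments": {
  "moves": [
    [[0.003,-0.012,0,0,1],[0.003,-0.012,0,0,1],[0.003,-0.012,0,0,1],[0.003,-0.012,0,0,1]]
  ]
}}

```text
time: 5.92
tool_pos: [519.2, -53.2, 55.0]
tcp_rot: [0.991, 0.13, 0.0, -0.001]
ft_force: [-0.7, 4.5, 5.6]
opening: 0.1
grasp_force: 3.0
```

{"name": "step_arm", "arguments": {
  "moves": [
    [[0.003,-0.012,0,0,1],[0.003,-0.012,0,0,1],[0.003,-0.012,0,0,1],[0.003,-0.012,0,0,1],[0.003,-0.012,0,0,1],[0.003,-0.012,0,0,1]]
  ]
}}

```text
time: 6.68
tool_pos: [523.6, -71.2, 55.0]
tcp_rot: [0.991, 0.13, 0.0, -0.001]
ft_force: [-0.9, 5.6, 6.0]
opening: -0.2
grasp_force: 3.1
```

{"name": "step_arm", "arguments": {
  "moves": [
    [[0.003,-0.012,0,0,1],[0.003,-0.012,0,0,1],[0.003,-0.012,0,0,1],[0.003,-0.012,0,0,1]]
  ]
}}

```text
time: 7.18
tool_pos: [526.0, -84.1, 54.1]
tcp_rot: [0.991, 0.13, -0.0, 0.0]
ft_force: [0.7, -0.4, -0.5]
opening: -0.2
grasp_force: 0.0
```

{"name": "step_arm", "arguments": {
  "moves": [
    [[0.006,-0.012,0,0,1],[0.005,-0.012,0,0,1],[0.005,-0.013,0,0,1],[0,0,0,0,1]]
  ]
}}

```text
time: 7.68
tool_pos: [530.3, -93.3, 54.5]
tcp_rot: [0.991, 0.13, 0.0, 0.0]
ft_force: [0.9, 0.1, -0.4]
opening: -0.3
grasp_force: 0.0
```

{"name": "step_arm", "arguments": {
  "moves": [
    [[0,0,-0.01,0,1],[0,0,-0.01,0,1],[0,0,0,0,1]]
  ]
}}

```text
time: 8.05
tool_pos: [529.9, -92.9, 49.1]
tcp_rot: [0.991, 0.131, -0.0, -0.0]
ft_force: [-0.1, -0.3, 0.5]
opening: 0.2
grasp_force: 0.0
```

In the notch, with no side contact. Next I press the catch, from its top at 47 mm down to 41 mm.

{"name": "step_arm", "arguments": {
  "moves": [
    [[0,0,-0.008,0,1],[0,0,-0.008,0,1],[0,0,0,0,1]]
  ]
}}

```text
time: 8.43
tool_pos: [530.3, -93.1, 45.6]
tcp_rot: [0.991, 0.131, 0.0, -0.0]
ft_force: [-1.5, -0.3, 2.7]
opening: 0.2
grasp_force: 1.2
```

{"name": "step_arm", "arguments": {
  "moves": [
    [[0,0,-0.008,0,1],[0,0,-0.006,0,1],[0,0,0,0,1]]
  ]
}}

```text
time: 8.8
tool_pos: [530.4, -93.1, 42.2]
tcp_rot: [0.991, 0.131, 0.0, 0.0]
ft_force: [-1.3, 0.5, 5.0]
opening: -0.1
grasp_force: 2.5
```

{"name": "step_arm", "arguments": {
  "moves": [
    [[0,0,-0.006,0,1],[0,0,-0.002,0,1],[0,0,0,0,1]]
  ]
}}

```text
time: 9.18
tool_pos: [530.5, -93.1, 40.9]
tcp_rot: [0.991, 0.131, -0.0, 0.0]
ft_force: [-3.8, 1.9, 10.0]
opening: 0.1
grasp_force: 5.0
```

{"name": "step_arm", "arguments": {
  "moves": [
    [[0,0,-0.002,0,1],[0,0,0,0,1]]
  ]
}}

```text
time: 9.43
tool_pos: [530.5, -93.1, 40.9]
tcp_rot: [0.991, 0.131, -0.0, -0.0]
ft_force: [-5.4, 2.1, 13.1]
opening: -0.0
grasp_force: 6.6
```

The catch has reached its firm stop: z stays at 40.9 mm while the force rises to 13 N. I'll confirm it holds, then hand in.

{"name": "step_arm", "arguments": {
  "moves": [
    [[0,0,0,0,1],[0,0,0,0,1],[0,0,0,0,1],[0,0,0,0,1]]
  ]
}}

```text
time: 9.93
tool_pos: [530.5, -93.1, 40.9]
tcp_rot: [0.991, 0.131, -0.0, -0.0]
ft_force: [-4.4, 1.2, 13.3]
opening: -0.0
grasp_force: 6.6
```

Run:
```python
from rig import *
o=get_obs();print(o["tool_pos"],o["ft_force"])
if o["ft_force"][2]>8 and o["tool_pos"][2]<41.6: print(finish_job())
```

```text
[530.54963194 -93.11324852  40.86026009] [-4.43853973  1.16706102 13.28443735]
the job is handed in; nothing more can be done
None
```

I slid along the strip from the blue end, found the notch, and pressed the vent catch down to its firm stop; I handed the job in at about 10 s with it still held at 13 N, and nothing else was touched.

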